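# Lock the shelf leg in the bench clamp and hold its plastic foot ready over the tube

### The job

Swing the cam lever of the bench clamp fully round to its stop so that the steel tube is clamped; then take from the tray the oblong foot that fits the tube, carry it over the stock bins and hold it, plug down, about 1 cm above the tube's open end, centred and square with it, so that I can brush glue on. Never let the foot touch the tube, finish still holding the foot there without letting go, and leave the other two feet and everything else on the table where they are.

Things in the scene. Friction and masses are not known exactly. Their poses are not given: they have to be found in the camera images.
- clamp: Grey steel bench clamp, fixed to the table on the robot's right: base plate 190 x 110 mm (long along its x), 12 mm thick, with two jaws 80 mm wide (along y) and up to 52 mm above the table. Origin on the table under the middle of the tube's place; +x to the fixed jaw, -x to the moving jaw and then the cam lever (the robot's side). z up.
- clamp_jaw: Moving jaw of the clamp, 18 mm thick (pad included), 80 mm wide, 38 mm high. The cam pushes it along the clamp's +x by about 3 mm as the lever swings home; its sprung 4 mm face pad squeezes the tube (with some 5 to 9 N) against the fixed jaw.
- cam_lever (a joint): Angle of the clamp's cam lever (rad), about a vertical axis at point lever_pivot. 0: lever along the clamp's +y, tube free; it grows counter-clockwise seen from above to the stop at 1.57: lever along the clamp's -x (towards the robot), tube clamped. Starts at 0 to 0.4. It stays where it is left; turning it takes about 2 N at its knob.
- lever_pivot (a point): Point on the vertical axis of the cam lever, 82 mm above the table, 60 mm from the clamp's origin along its -x. z up.
- lever_knob (a point): Centre of the top face of the upright black knob at the end of the lever, 82 mm above the table, 75 mm from the lever's axis. The knob is a round post 16 mm in diameter and 45 mm tall (its foot is 37 mm above the table); the lever arm, a 12 mm steel rod at 39 to 51 mm above the table, runs from it to the axis.
- tube: Loose rectangular steel tube (shelf leg offcut), upright between the jaws: 40 mm along its x (the jaws' direction), 60 mm along its y, 90 mm tall, wall 2.5 mm, open at the top. It stands on the 12 mm base plate, so its open end is 102 mm above the table. Origin at the centre of its lower end; z up.
- tube_top (a point): Centre of the tube's open upper end, in the plane of the rim, 102 mm above the table; axes as the tube's.
- tray: Shallow fixed aluminium tray on the robot's left, 270 x 270 mm, rim 12 mm high, floor 3 mm thick; the three black plastic feet stand in it, their places at least 105 mm apart. Origin under its centre.
- foot: The foot to use: black plastic, oblong. Its head is a block 40 mm along x, 60 mm along y, from 22 to 40 mm above its origin; below it a narrower plug 31 x 51 mm that would slip into the tube. About 60 g. Origin at the centre of the plug's underside, on which it stands in the tray (3 mm above the table); z up. Turned by half a turn it is the same.
- round_foot: A foot for another tube: black plastic, round head 48 mm in diameter on a 38 mm plug, 40 mm tall. Stands in the tray; leave it alone. Origin under its centre.
- square_foot: A foot for another tube: black plastic, square head 35 x 35 mm on a 28 mm plug, 40 mm tall. Stands in the tray; leave it alone. Origin under its centre.
- bin_near: Loose grey plastic stock bin, 130 mm (x) x 75 mm (y) x 115 mm tall, with metal fittings, between the tray and the clamp, the nearer of two. Origin under its centre.
- bin_far: A second such bin (130 x 75 x 115 mm) with white plastic parts, beyond the first. Origin under its centre.
- spray_can: Standing spray can, 60 mm in diameter, 170 mm tall, farther back. Origin under its centre.
- cleaner: Standing white bottle with a blue cap, 72 mm in diameter, 150 mm tall, farther back on the right. Origin under its centre.
- tape: Roll of tape lying flat, 84 mm in diameter, 48 mm high, farther back on the left. Origin under its centre.
- screwdriver: Screwdriver lying on the table at the back right. Origin at its underside.
Mind the look-alikes: they are no part of the job. There is more than one size of the tube; the job needs the middle-sized.

How it is judged:
On the way, in this order (a step that is already met when the one before it is completed fails the run):
1. the cam lever is fully round and the tube is clamped (value of joint cam_lever above 1.45 rad and contact force between clamp_jaw and tube above 2 N), for 0.2 s.
2. the foot hovers, held, just above the tube's open end (horizontal distance between foot and tube_top below 0.006 m and z of foot in the frame of tube_top between 0.003 and 0.02 m and angle between the x axis of foot and the x axis of tube, either way round below 0.12 rad and angle between foot's own z axis and vertical below 0.1 rad and contact force between foot and the fingers above 1 N and contact force between foot and tube below 0.1 N and contact force between foot and clamp below 0.1 N and linear speed of foot below 0.02 m/s), for 0.2 s.
At the end, for the whole second after the job is handed in: Lever past 1.45 rad, jaw pressing the tube over 2 N; foot gripped, still, tilt under 0.1 rad, 3 to 20 mm above the rim, within 6 mm of centre and 0.12 rad of square, touching neither tube nor clamp; tube upright, within 15 mm of its start; all else within 30 mm of its place (all of step 1 and all of step 2 and angle between tube's own z axis and vertical below 0.05 rad and distance of tube from where it was at the start of the episode below 0.015 m and distance of each of round_foot, square_foot, bin_near, bin_far, spray_can, cleaner, tape, screwdriver from where it was at the start of the episode below 0.03 m); the arm keeps its last pose, push and grip.
It fails at once if the foot touches the tube (more than 0.5 N) (contact force between foot and tube above 0.5 N).
It fails at once if another foot, a bin or another thing on the table is pushed more than 30 mm from its place (distance of any of round_foot, square_foot, bin_near, bin_far, spray_can, cleaner, tape, screwdriver from where it was at the start of the episode above 0.03 m).
It also fails if it takes over 61 s, if anything falls off the work surface, if the arm or the gripper's body presses on something with over 40 N, if the wrist force passes 120 N, or if a joint passes its speed limit or range.

### The arm

A 6-joint arm with a two-finger parallel gripper is mounted at the origin on the work surface. World frame = base frame: x ahead of the robot, y to its left, z up, the work surface at z = 0. Lengths are in m, angles in rad, forces in N, time in s.
With the tool pointing down it reaches from about 0.3 to 0.875 m from the base axis. Payload 6.4 kg.
Tool frame: the origin (TCP) lies between the finger pads; the fingertips stand 25 mm ahead of it and the grasp point (between the pads) lies 6 mm ahead of it (ctrl.finger_overhang is the distance from the TCP to the fingertips, in m); x points along the fingers, z is the direction in which the jaws open and shut, and the axes are right-handed (so a half turn about x gives the same grasp; the last joint's range is limited). The gripper opens to 85 mm and grips with 20 to 120 N. Pads are 22 mm wide; open, the fingers measure 114 mm over their backs; the gripper's body (76 mm by 85 mm) begins 54 mm behind the grasp point. The pads swing forward as they close: fully open they stand 13 mm farther back than shut.
Start: joints at [0.98, 0.181, 1.607, -0, 1.354, -0.206], TCP at [0.216, 0.533, 0.256] pointing down, gripper open.
Joint ranges: [-2.99, 2.99], [-0.89, 2.07], [0.3, 2.58], [-1.14, 4.28], [0, 2.63], [-3.12, 3.12]. Speed limits (rad/s): [2.57, 2.57, 3.01, 3.14, 3.14, 3.14].

### API

Orientations are given as a unit quaternion [w, x, y, z].
In Python, from bench import ctrl gives the robot as it stands.
- The arm moves only by the tool jog_arm, never from a script. Its argument "commands" is one flat list of numbers, 7 for each row, row after row: the shift along the tool's x, y, z as a fraction of full scale, then the turn, a rotation vector about the tool's x, y, z as a fraction of full scale, then the gripper's target within -1 to 1 (fully open at 1, half-way at 0, shut at -1). A call has 1 to 10 rows; each row is the pose to reach, as a shift and turn from the pose commanded when the call began, along the tool's axes at that moment, turning the shorter way round; what a row does not reach only later rows make up. Full scale, the value 1, is 0.2 m for a shift and 2 pi rad for a turn. A row lasts 1/8 s, in which the tool goes at most 62.5 mm and 10.7 degrees, less where a joint would pass 70% of its speed; a pose out of reach is approached as far as the arm can. A call with a number of a shift or a turn outside -1 to 1 is refused whole. A call with a gripper value outside its range is refused whole. The fingers move at their own pace and stop on an object; the grip force is fixed at half the most. Time passes only in rows, so rows that repeat a pose let the fingers close. It gives the time, the measured TCP pose, the force and the opening at its end, in the units of the state.
- ctrl.get_obs(): the state, without advancing time (a new reading comes with each control period).
- ctrl.camera(name): name is "scene" or "top"; returns a dict with "frame" (420x560x3 uint8, red, green, blue), "K" (3x3 intrinsics, pixels), "rvec" (rotation vector, rad) and "tvec" (3), from world to camera coordinates, as OpenCV has them. Camera axes: x right, y down, z forward; pixel columns grow to the right and rows downward; lengths in m; the calibration is good to about 2 mm. A picture is of the moment at which its call begins. There is no depth.
- ctrl.hand_in(): hands the job in, once; it reports no verdict.
The state is a dict: "time_s": time; "q": joint angles; "dq": joint speeds; "joint_efforts": joint torques, N m; "eef_pos": TCP position; "eef_rot": TCP orientation; "wrist_force": force on the tool from outside, world axes, zero at the start; "torque": the same for the moment, N m; "opening": opening from 0.0 (shut) to 1.0 (fully open).
Only numpy, scipy, OpenCV 4.12 (cv2) and the standard library are available. Lean on these libraries where they do the work, as an engineer would, in place of code of your own. Each camera call takes 0.05 s, during which the arm holds its last target.

## Working session

There is one attempt and no reset: what is moved stays moved. The work goes in short steps, Python scripts to look and compute and a tool call to move; the robot and the scene stay as the last step left them, time stands still between calls to the robot, and variables do not carry over. Pictures are saved under pics/ and viewed, and the job is handed in when it is done.

Besides the shell and the picture viewer there is one more tool, called after "Call:" in YAML: its name, and indented under it one key for each argument. jog_arm: Moves the arm, as the interface text tells. Its arguments: {"type":"object","properties":{"commands":{"type":"array","items":{"type":"number"}}},"required":["commands"]}

```bash
ls; mkdir -p pics; python3 - <<'E'
from bench import ctrl
import cv2, pickle, numpy as np
o=ctrl.get_obs(); print({k:np.round(v,3) for k,v in o.items()}, ctrl.finger_overhang)
for n in("scene","top"):
    c=ctrl.camera(n); pickle.dump(c,open(n+"0.pkl","wb")); cv2.imwrite(f"pics/{n}0.png",c["frame"][:,:,::-1]); print(n,c["K"],c["rvec"],c["tvec"])
E
```

```text
pics
{'time_s': np.float64(0.0), 'q': array([ 0.98 ,  0.182,  1.608,  0.   ,  1.354, -0.206]), 'dq': array([ 0.   , -0.001,  0.002,  0.   ,  0.001, -0.   ]), 'joint_efforts': array([ 1.0000e-03, -4.4488e+01, -3.5133e+01, -0.0000e+00,  9.0000e-03,
        0.0000e+00]), 'eef_pos': array([0.216, 0.533, 0.255]), 'eef_rot': array([ 0.586, -0.395,  0.587,  0.395]), 'wrist_force': array([0.546, 0.345, 0.566]), 'torque': array([-0.012,  0.008,  0.036]), 'opening': np.float64(1.002)} 0.025
scene [[477.44814766   0.         270.6763295 ]
 [  0.         477.44814766 206.80686784]
 [  0.           0.           1.        ]] [ 1.35839402  2.12624453 -0.93606675] [ 0.3188276  -0.2984799   1.65414148]
top [[402.73887375   0.         279.13580661]
 [  0.         402.73887375 206.02628463]
 [  0.           0.           1.        ]] [ 2.14197378 -2.10216179  0.21525016] [-0.08037404  0.64813629  1.07962253]
```

View pics/scene0.png

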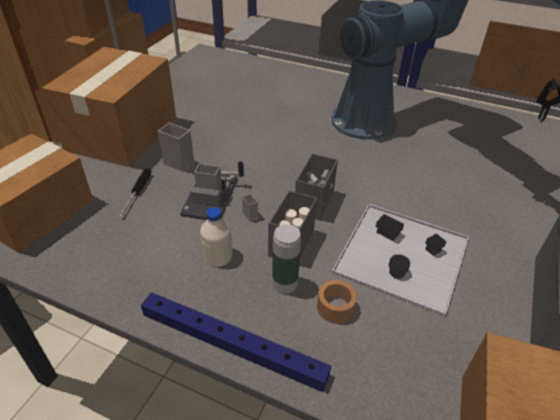

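View pics/top0.png

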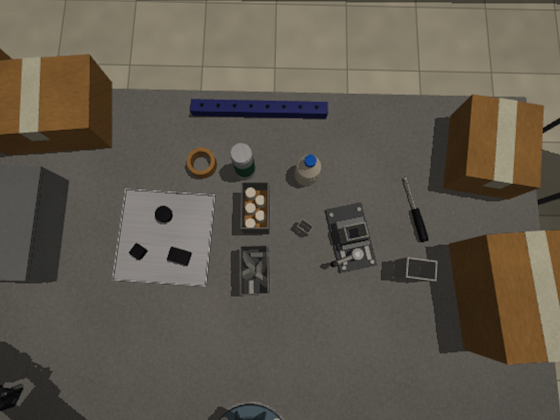

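Feet in the top picture: oblong (179,256), round (164,214), square (138,251). Tubes: small (303,228), large (420,268), and the one in the clamp (355,233), which is the middle size. The oblong foot matches the description. I'll enlarge both areas to confirm.

```bash
cat > h.py <<'E'
import cv2, pickle, numpy as np
from scipy.spatial.transform import Rotation as R
def load(n): return pickle.load(open(n+".pkl","rb"))
def snap(n,tag):
    from bench import ctrl
    c=ctrl.camera(n); pickle.dump(c,open(n+tag+".pkl","wb")); return c
def proj(c,P): return cv2.projectPoints(np.atleast_2d(np.array(P,float)),c["rvec"],c["tvec"],c["K"],None)[0][:,0]
def back(c,uv,z):
    Rm=R.from_rotvec(np.ravel(c["rvec"])).as_matrix(); t=np.ravel(c["tvec"]); C=-Rm.T@t
    uv=np.atleast_2d(np.array(uv,float)); d=np.c_[uv,np.ones(len(uv))]@np.linalg.inv(c["K"]).T@Rm
    return C+d*((z-C[2])/d[:,2])[:,None]
def crop(c,x0,y0,x1,y1,f,name,lines=()):
    im=cv2.resize(c["frame"][y0:y1,x0:x1,::-1],None,fx=f,fy=f,interpolation=cv2.INTER_CUBIC)
    im=np.clip(im.astype(float)*1.5+10,0,255).astype(np.uint8)
    for P,col in lines:
        p=((proj(c,P)-[x0,y0]+.5)*f).astype(int); cv2.polylines(im,[p],True,col,1)
    cv2.imwrite("pics/"+name,im)
def rect(cx,cy,z,a,lx,ly):
    ca,sa=np.cos(a),np.sin(a)
    return [[cx+ca*x-sa*y,cy+sa*x+ca*y,z] for x,y in[(lx/2,ly/2),(-lx/2,ly/2),(-lx/2,-ly/2),(lx/2,-ly/2)]]
def q(o): w,x,y,z=o; return R.from_quat([x,y,z,w])
E
python3 - <<'E'
from h import *
t=load("top0"); s=load("scene0")
crop(t,315,190,395,285,6,"c1.png"); crop(t,105,180,225,290,6,"c2.png"); crop(s,170,140,260,230,6,"c3.png"); crop(s,360,205,470,290,6,"c4.png")
for c in(t,s): print(back(c,[280,210],0), -R.from_rotvec(np.ravel(c["rvec"])).as_matrix().T@np.ravel(c["tvec"]))
E
```

```text
[[ 0.65004797 -0.07135228  0.        ]] [ 0.42790079 -0.06210178  1.18539855]
[[ 0.54181859 -0.07456636  0.        ]] [1.43449955 0.29578179 0.88410943]
```

View pics/c1.png

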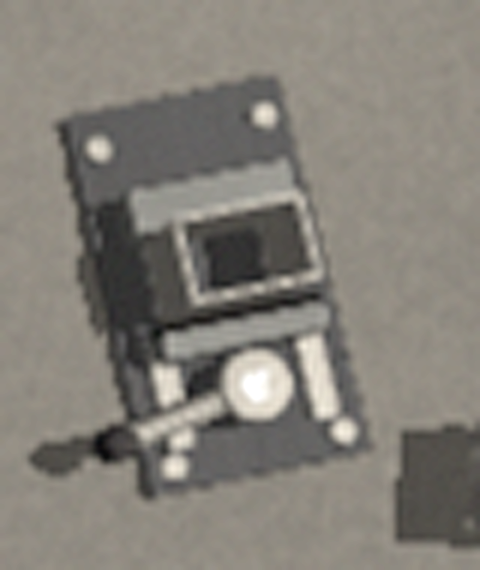

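View pics/c2.png

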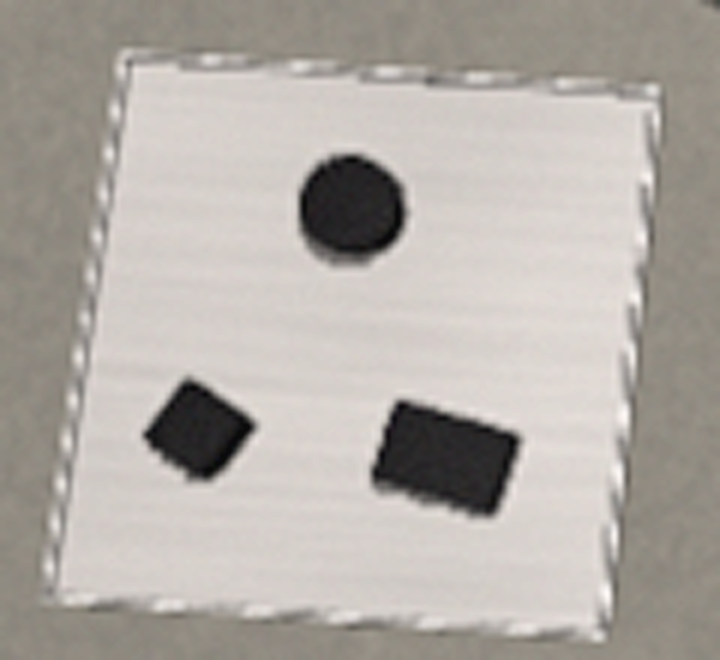

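View pics/c3.png

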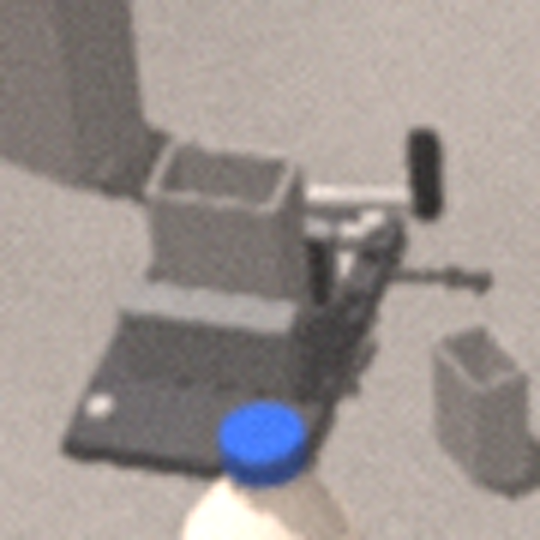

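View pics/c4.png

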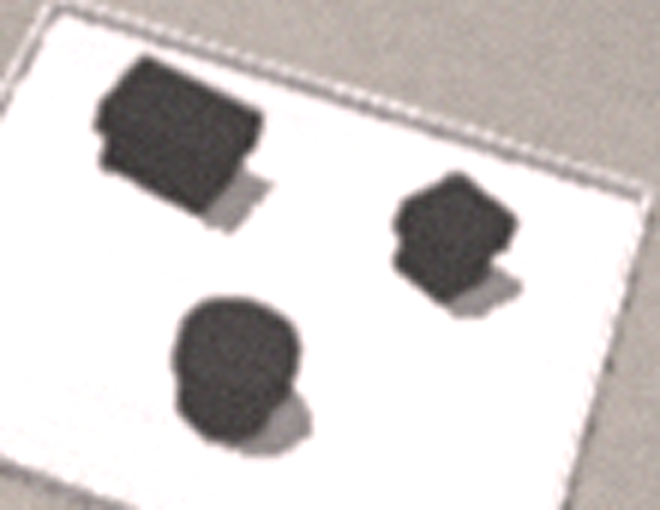

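```bash
cat > fit.py <<'E'
from h import *
from scipy.optimize import minimize, least_squares
t=load("top0"); s=load("scene0")
def corners(pix,x0,y0,f): return (np.array(pix,float)+0)/f+[x0,y0]-0.5
def fitrect(obs,z,lx,ly,x0):
    # obs list of (cam,pix) in order
    def f(p):
        r=[]
        for c,pix in obs:
            r.append((proj(c,rect(p[0],p[1],z,p[2],lx,ly))-pix).ravel())
        return np.concatenate(r)
    return least_squares(f,x0)
# tube rim top cam: image up=+x, right=-y. order (+x,+y),( -x,+y),(-x,-y),(+x,-y)
tt=corners([(178,221),(198,306),(326,276),(303,194)],315,190,6)
ts=corners([(300,210-10),(282-0,145),(165,145),(148,195)],170,140,6)
# scene cam looks toward robot(-x): near = +x, right=+y
ts=corners([(302,200),(287,154),(168,144),(148,193)],170,140,6)
for o in ([(t,tt)],[(s,ts)],[(t,tt),(s,ts)]):
    r=fitrect(o,0.102,.04,.06,[.55,-.27,.2]); print("tube",np.round(r.x,4),np.round(r.fun,1))
bt=corners([(60,122),(148,498),(373,452),(278,74)],315,190,6)
r=fitrect([(t,bt)],0.012,.19,.11,[.55,-.27,.2]); print("base",np.round(r.x,4),np.round(r.fun,1))
# foot silhouette
def boxpts(p,z0,z1,lx,ly): return rect(p[0],p[1],z0,p[2],lx,ly)+rect(p[0],p[1],z1,p[2],lx,ly)
def sil(c,p,S=8,win=None):
    x0,y0,x1,y1=win; m=np.zeros(((y1-y0)*S,(x1-x0)*S),np.uint8)
    for P in (boxpts(p,.025,.043,.04,.06),boxpts(p,.003,.025,.031,.051)):
        u=((proj(c,P)-[x0,y0]+.5)*S).astype(np.int32); cv2.fillConvexPoly(m,cv2.convexHull(u),255)
    return cv2.resize(m,(x1-x0,y1-y0),interpolation=cv2.INTER_AREA)/255.
W={"t":(160,240,200,272),"s":(370,210,410,245)}
def mask(c,w):
    x0,y0,x1,y1=w; g=c["frame"][y0:y1,x0:x1].mean(2); print(g.min(),np.median(g))
    bg=np.median(g); lo=np.percentile(g,5); return np.clip((bg-g)/(bg-lo),0,1)
mt=mask(t,W["t"]); ms=mask(s,W["s"]); ms=np.where(ms>.5,np.clip((ms-.6)/.3,0,1),0)
for k in("t","s","ts"):
    def f(p): return (((sil(t,p,win=W["t"])-mt)**2).sum() if "t" in k else 0)+(((sil(s,p,win=W["s"])-ms)**2).sum() if "s" in k else 0)
    b=min((minimize(f,[.52,.19,a],method="Nelder-Mead",options=dict(initial_simplex=[[.52,.19,a],[.54,.19,a],[.52,.21,a],[.52,.19,a+.3]])) for a in(-.5,-.25,.0)),key=lambda r:r.fun)
    print("foot",k,np.round(b.x,4),b.fun); 
E
python3 - <<'E'
exec(open('fit.py').read())
# overlays
p=b.x
L=[(rect(p[0],p[1],.043,p[2],.04,.06),(0,0,255)),(rect(p[0],p[1],.025,p[2],.04,.06),(0,255,0))]
crop(t,150,235,210,275,10,"f1.png",L); crop(s,365,205,415,245,10,"f2.png",L)
print("knob", back(t,corners([(118,443),(258,384)],315,190,6),.082), back(s,corners([(426,132)],170,140,6),.082))
E
```

```text
tube [ 0.577  -0.2788  0.238 ] [-0.3 -0.1  0.   0.1  0.1  0.3  0.1 -0.3]
tube [ 0.5763 -0.2749  0.4284] [-2.   0.1  1.7 -1.3 -0.6  0.1  1.   1.1]
tube [ 0.5763 -0.277   0.3097] [-1.3  1.1  0.1  1.  -0.3 -0.4 -1.2 -0.7 -3.8  0.7  1.7 -0.7 -0.2 -0.8
 -0.4 -0. ]
base [ 0.5721 -0.2784  0.2236] [ 0.1 -0.5  0.3  0.3 -0.2  0.1 -0.3  0.1]
0.6666666666666666 133.0
28.0 125.66666666666666
foot t [ 0.5052  0.2137 -0.2591] 5.901983077237684
foot s [ 0.5083  0.2157 -0.095 ] 55.74861069909304
foot ts [ 0.5056  0.2146 -0.234 ] 74.05826325955422
knob [[ 0.49001984 -0.22058942  0.082     ]
 [ 0.51785577 -0.28468129  0.082     ]] [[ 0.48784151 -0.22115795  0.082     ]]
```

View pics/f1.png

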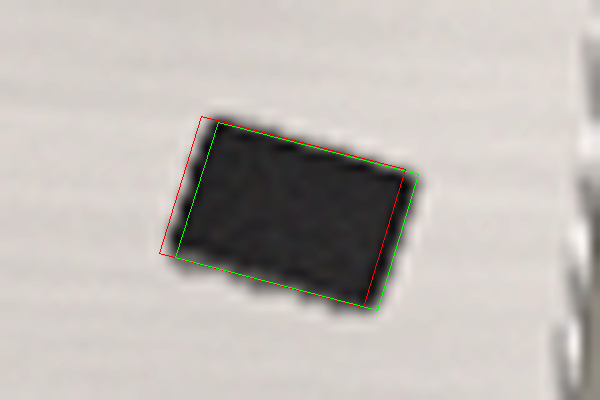

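View pics/f2.png

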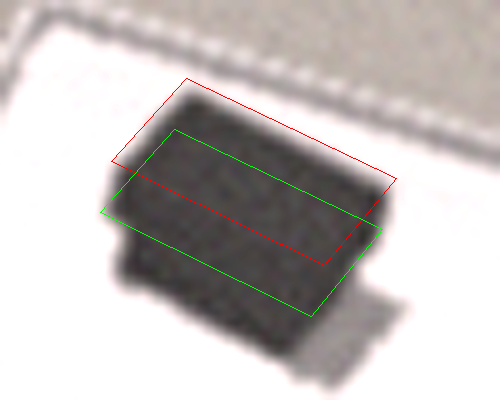

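```bash
python3 - <<'E'
import re
src=open('fit.py').read()
src=src[:src.index('mt=mask')]
exec(src)
def m2(c,w,thr): 
    x0,y0,x1,y1=w; g=c["frame"][y0:y1,x0:x1].mean(2); return np.clip((thr+20-g)/40,0,1),g
mt,gt=m2(t,W["t"],70); ms,gs=m2(s,W["s"],62)
print(gs[12:34:2,4:40:2].astype(int))
for k in("t","s","ts"):
    def f(p): return (((sil(t,p,win=W["t"])-mt)**2).sum() if "t" in k else 0)+(((sil(s,p,win=W["s"])-ms)**2).sum() if "s" in k else 0)
    b=min((minimize(f,[.52,.19,a],method="Nelder-Mead",options=dict(initial_simplex=[[.51,.21,a],[.52,.21,a],[.51,.22,a],[.51,.21,a+.2]])) for a in(-.5,-.25,.0)),key=lambda r:r.fun)
    print("foot",k,np.round(b.x,4),b.fun)
p=b.x
L=[(rect(p[0],p[1],.043,p[2],.04,.06),(0,0,255)),(rect(p[0],p[1],.025,p[2],.04,.06),(0,255,0)),(rect(p[0],p[1],.003,p[2],.031,.051),(255,0,0))]
crop(t,150,235,210,275,8,"a.png",L); crop(s,365,205,415,245,8,"b.png",L)
im=[cv2.imread("pics/a.png"),cv2.imread("pics/b.png")]; cv2.imwrite("pics/f3.png",np.vstack([np.pad(i,((0,0),(0,480-i.shape[1]),(0,0))) for i in im])[:600])
p=[.577,-.2788,.238]
crop(s,185,150,245,220,8,"t3.png",[(rect(p[0],p[1],.102,p[2],.04,.06),(0,0,255))])
E
```

```text
tube [ 0.577  -0.2788  0.238 ] [-0.3 -0.1  0.   0.1  0.1  0.3  0.1 -0.3]
tube [ 0.5763 -0.2749  0.4284] [-2.   0.1  1.7 -1.3 -0.6  0.1  1.   1.1]
tube [ 0.5763 -0.277   0.3097] [-1.3  1.1  0.1  1.  -0.3 -0.4 -1.2 -0.7 -3.8  0.7  1.7 -0.7 -0.2 -0.8
 -0.4 -0. ]
base [ 0.5721 -0.2784  0.2236] [ 0.1 -0.5  0.3  0.3 -0.2  0.1 -0.3  0.1]
[[173 101  37  39  42  43  39  41  44  43  35  38  43  84 131 166 166 170]
 [167  75  37  36  47  42  42  40  41  39  45  37  39  36  38 146 169 164]
 [166  69  35  39  38  40  44  42  43  45  42  45  41  45  47 151 167 170]
 [174 152  40  42  37  41  38  38  45  44  46  40  46  38  67 168 171 168]
 [174 125  32  37  41  36  40  39  40  37  39  42  39  50 138 170 169 170]
 [173 118  43  30  36  39  39  39  43  39  39  38  39  93 172 172 174 168]
 [174 169 144 104  51  38  36  39  41  35  33  37  45  89 116 157 171 170]
 [173 173 174 175 148  80  40  38  41  38  39  43  85  90  90 109 163 173]
 [172 172 177 174 177 173 139  80  40  37  44  80  93  93 101 159 173 169]
 [174 173 177 177 175 173 178 175 143  69  71  91  88  90 158 175 173 176]
 [173 175 172 174 174 174 173 173 175 171 117 104  88 143 173 176 173 172]]
foot t [ 0.505   0.214  -0.2623] 9.110636053440984
foot s [ 0.5083  0.2159 -0.1243] 50.539252931564775
foot ts [ 0.5053  0.2146 -0.2556] 73.71338763936947
```

View pics/f3.png

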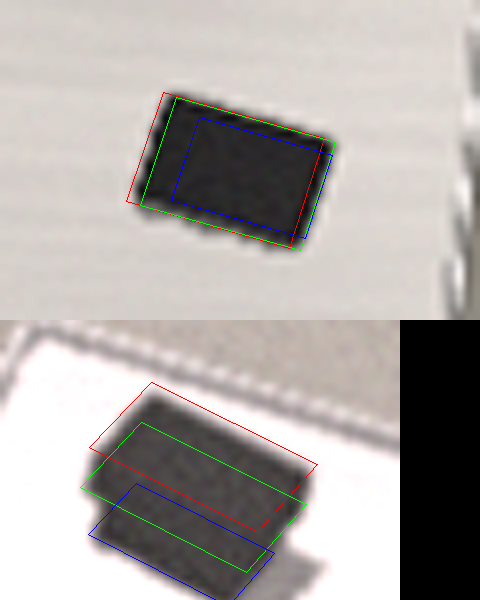

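View pics/t3.png

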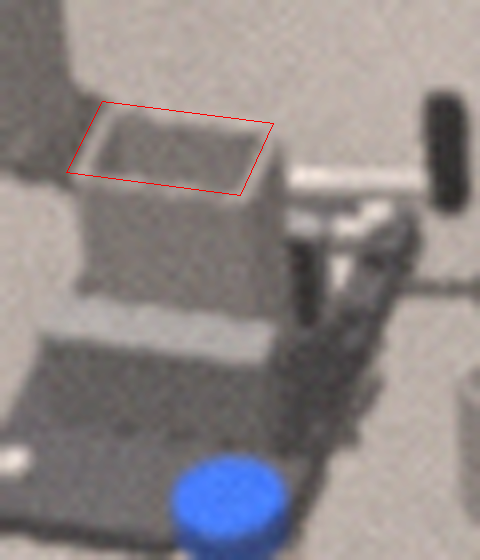

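```bash
cat >> h.py <<'E'
def down(yaw):
    # tool x down, tool z at world yaw
    x=np.array([0,0,-1.]); z=np.array([np.cos(yaw),np.sin(yaw),0]); return R.from_matrix(np.c_[x,np.cross(z,x),z])
def cmd(p,r,p0,r0):
    d=r0.inv().apply(np.array(p)-p0)/.2; w=(r0.inv()*r).as_rotvec()/(2*np.pi); return np.r_[d,w]
def yaw(r): z=r.apply([0,0,1]); return np.arctan2(z[1],z[0])
E
python3 - <<'E'
from h import *
from bench import ctrl
o=ctrl.get_obs(); r=q(o["eef_rot"]); print(r.as_matrix().round(3), yaw(r), o["q"])
p0=o["eef_pos"]
for a in (.36,.36+np.pi,.36-np.pi):
  print(a, cmd([.49,-.2206,.16],down(a),p0,r).round(3), cmd([.35,.15,.255],down(a),p0,r).round(3))
t=load("top0")
for n,uv in(("nearbin",[(243,248),(268,247),(270,294),(244,295)]),("far",[(243,184),(269,184),(268,232),(243,232)])): print(n,back(t,uv,.115).round(3))
E
```

```text
[[-0.001 -0.927  0.375]
 [-0.001  0.375  0.927]
 [-1.     0.    -0.002]] 1.1860160448228354 [ 9.79690939e-01  1.81475127e-01  1.60787003e+00 -7.12064168e-06
  1.35383231e+00 -2.06323321e-01]
0.36 [ 0.481 -2.686 -2.975  0.131 -0.     0.   ] [ 0.004 -1.341 -1.521  0.131 -0.     0.   ]
3.501592653589793 [ 0.481 -2.686 -2.975 -0.369 -0.    -0.   ] [ 0.004 -1.341 -1.521 -0.369 -0.    -0.   ]
-2.7815926535897932 [ 0.481 -2.686 -2.975 -0.369 -0.    -0.   ] [ 0.004 -1.341 -1.521 -0.369 -0.    -0.   ]
nearbin [[ 0.524  0.026  0.115]
 [ 0.528 -0.04   0.115]
 [ 0.406 -0.048  0.115]
 [ 0.402  0.019  0.115]]
far [[ 0.699  0.032  0.115]
 [ 0.7   -0.039  0.115]
 [ 0.568 -0.039  0.115]
 [ 0.567  0.027  0.115]]
```

Call:
jog_arm:
  commands: [0,-1,-1,0,0,0,-0.1,0,-1,-1,0,0,0,-0.1,0,-1,-1,0,0,0,-0.1,0,-1,-1,0,0,0,-0.1,0,-1,-1,0,0,0,-0.1]

```text
time_s: 0.72
eef_pos: [0.3266, 0.2701, 0.256]
eef_rot: [0.587, -0.395, 0.587, 0.394]
wrist_force: [0.1, 0.1, 0.1]
opening: 0.448
```

Call:
jog_arm:
  commands: [0,-1,-1,0,0,0,-0.1,0,-1,-1,0,0,0,-0.1,0,-1,-1,0,0,0,-0.1,0,-1,-1,0,0,0,-0.1,0,-1,-1,0,0,0,-0.1]

```text
time_s: 1.35
eef_pos: [0.437, 0.0093, 0.2562]
eef_rot: [0.587, -0.394, 0.587, 0.394]
wrist_force: [-0.5, 1.3, -0.4]
opening: 0.45
```

```bash
cat > go.py <<'E'
import sys; from h import *
from bench import ctrl
o=ctrl.get_obs(); r=q(o["eef_rot"]); p0=o["eef_pos"]
print("t",o["time_s"].round(2),"p",p0.round(4),"yaw",round(yaw(r),3),"op",o["opening"].round(3),"F",o["wrist_force"].round(1),"q",o["q"].round(2), "xaxis",r.apply([1,0,0]).round(3))
for a in sys.argv[1:]:
    x,y,z,w=map(float,a.split(",")); print(a,cmd([x,y,z],down(w),p0,r).round(4))
E
python3 go.py .49,-.2206,.15,.36
```

```text
Traceback (most recent call last):
  File "go.py", line 4, in <module>
    print("t",o["time_s"].round(2),"p",p0.round(4),"yaw",round(yaw(r),3),"op",o["opening"].round(3),"F",o["wrist_force"].round(1),"q",o["q"].round(2), "xaxis",r.apply([1,0,0]).round(3))
              ^^^^^^^^^^^^^^^^^
AttributeError: 'float' object has no attribute 'round'
```

```bash
sed -i 's/r=q(o/o={k:np.asarray(v,float) for k,v in o.items()}; r=q(o/' go.py
python3 go.py .49,-.2206,.15,.36
```

```text
t 1.35 p [0.437  0.0093 0.2562] yaw 1.183 op 0.45 F [-0.5  1.3 -0.4] q [-0.25 -0.14  1.94 -0.    1.35 -1.43] xaxis [-0. -0. -1.]
.49,-.2206,.15,.36 [ 0.5312 -0.68   -0.9636  0.131  -0.      0.    ]
```

Call:
jog_arm:
  commands: [0.53,-0.68,-0.964,0.131,0,0,-0.1,0.53,-0.68,-0.964,0.131,0,0,-0.1,0.53,-0.68,-0.964,0.131,0,0,-0.1,0.53,-0.68,-0.964,0.131,0,0,-0.1,0.53,-0.68,-0.964,0.131,0,0,-0.1,0.53,-0.68,-0.964,0.131,0,0,-0.1,0.53,-0.68,-0.964,0.131,0,0,-0.1]

```text
time_s: 2.22
eef_pos: [0.49, -0.217, 0.1504]
eef_rot: [0.695, -0.128, 0.695, 0.128]
wrist_force: [0.3, 0.4, -0.1]
opening: 0.454
```

```bash
python3 - <<'E'
from h import *
t=snap("top","1"); s=snap("scene","1")
crop(t,310,190,400,290,5,"a.png"); crop(s,170,120,270,220,5,"b.png")
cv2.imwrite("pics/l1.png",np.hstack([cv2.resize(cv2.imread("pics/a.png"),(400,500)),cv2.resize(cv2.imread("pics/b.png"),(400,500))]))
E
python3 go.py .49,-.2206,.08,.36
```

```text
t 2.33 p [ 0.4903 -0.2169  0.1509] yaw 0.365 op 0.448 F [ 0.3 -0.2 -0.1] q [-0.64  0.22  1.8   0.    1.13 -1.  ] xaxis [ 0.001 -0.    -1.   ]
.49,-.2206,.08,.36 [ 3.544e-01 -1.670e-02 -8.300e-03  8.000e-04  1.000e-04  1.000e-04]
```

View pics/l1.png

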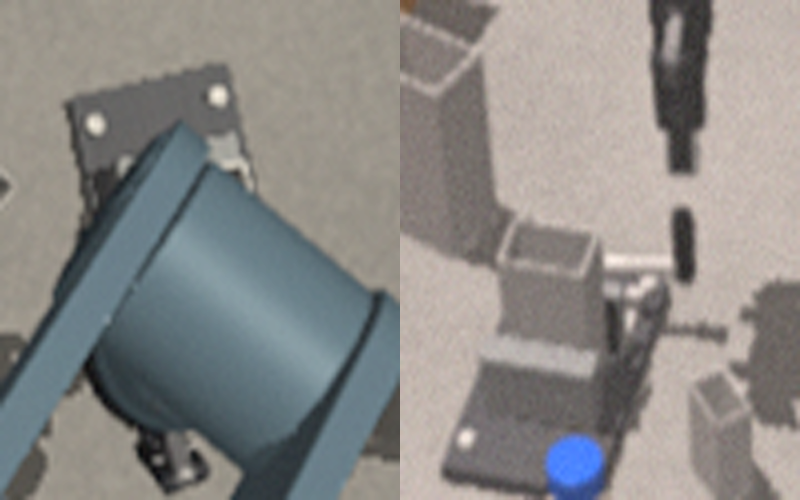

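Call:
jog_arm:
  commands: [0.18,-0.015,-0.01,0,0,0,-0.1,0.365,-0.015,-0.01,0,0,0,-0.1,0.365,-0.015,-0.01,0,0,0,-0.1,0.365,-0.015,-0.01,0,0,0,-0.35,0.365,-0.015,-0.01,0,0,0,-0.35]

```text
time_s: 2.95
eef_pos: [0.4906, -0.2218, 0.0793]
eef_rot: [0.696, -0.129, 0.695, 0.127]
wrist_force: [0.4, 0.4, -0.6]
opening: 0.324
```

```bash
python3 - <<'E'
from h import *
s=snap("scene","2")
crop(s,170,120,270,220,6,"l2.png")
E
python3 go.py; python3 - <<'E'
import numpy as np
# arc targets, pivot, radius .075
P=np.array([.5165,-.292])
for a in np.linspace(1.93,3.42,8): print(a.round(2),(P+.075*np.array([np.cos(a),np.sin(a)])).round(4),"yaw",(a-1.57).round(3))
E
```

```text
t 3.0 p [ 0.4904 -0.2218  0.0791] yaw 0.363 op 0.325 F [0.8 0.3 0.6] q [-0.65  0.33  1.82 -0.    0.98 -1.01] xaxis [ 0.003 -0.002 -1.   ]
1.93 [ 0.4901 -0.2218] yaw 0.36
2.14 [ 0.4759 -0.2289] yaw 0.573
2.36 [ 0.4635 -0.2389] yaw 0.786
2.57 [ 0.4535 -0.2513] yaw 0.999
2.78 [ 0.4463 -0.2656] yaw 1.211
2.99 [ 0.4423 -0.281 ] yaw 1.424
3.21 [ 0.4417 -0.2969] yaw 1.637
3.42 [ 0.4444 -0.3126] yaw 1.85
```

View pics/l2.png

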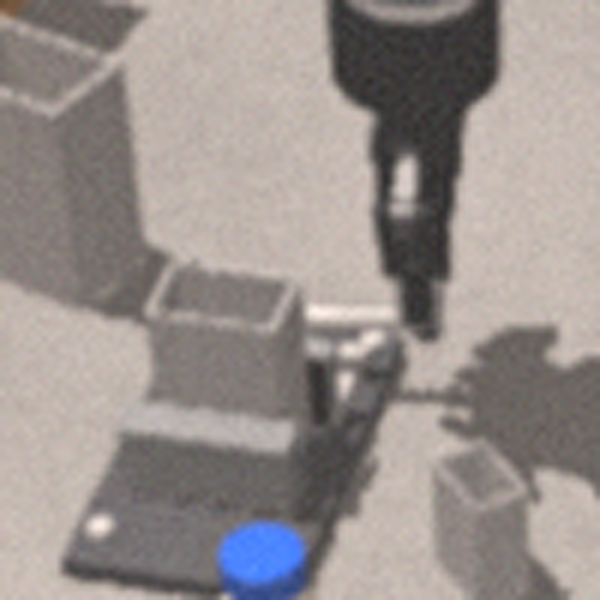

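```bash
python3 - <<'E'
from h import *
from bench import ctrl
o=ctrl.get_obs(); r=q(o["eef_rot"]); p0=np.array(o["eef_pos"]);P=np.array([.5165,-.292])
for a in np.linspace(1.93,3.43,11)[1:]:
    c=cmd([*(P+.075*np.array([np.cos(a),np.sin(a)])),.079],down(a-1.567),p0,r); print(c.round(3))
E
```

```text
[ 0.    -0.004 -0.057 -0.024  0.     0.   ]
[ 0.    -0.016 -0.112 -0.048  0.     0.   ]
[ 0.    -0.036 -0.164 -0.072  0.     0.   ]
[ 0.    -0.064 -0.213 -0.095  0.     0.   ]
[ 0.    -0.099 -0.257 -0.119  0.     0.001]
[ 0.    -0.14  -0.296 -0.143  0.     0.001]
[ 0.    -0.187 -0.327 -0.167  0.     0.001]
[ 0.001 -0.237 -0.352 -0.191 -0.     0.001]
[ 0.001 -0.291 -0.368 -0.215 -0.     0.001]
[ 0.001 -0.347 -0.377 -0.239 -0.     0.001]
```

Call:
jog_arm:
  commands: [0,-0.004,-0.057,-0.024,0,0,-0.45,0,-0.016,-0.112,-0.048,0,0,-0.45,0,-0.036,-0.164,-0.072,0,0,-0.45,0,-0.064,-0.213,-0.095,0,0,-0.45,0,-0.099,-0.257,-0.119,0,0,-0.45]

```text
time_s: 3.62
eef_pos: [0.4491, -0.2587, 0.0787]
eef_rot: [0.6, -0.375, 0.599, 0.373]
wrist_force: [2.0, 0.7, 0.2]
opening: 0.275
```

```bash
python3 - <<'E'
from h import *
from bench import ctrl
o=ctrl.get_obs(); r=q(o["eef_rot"]); p0=np.array(o["eef_pos"]);P=np.array([.5165,-.292])
print(p0,yaw(r),o["wrist_force"],o["opening"])
for a in np.linspace(2.68,3.43,6)[1:]:
    c=cmd([*(P+.075*np.array([np.cos(a),np.sin(a)])),.079],down(a-1.567),p0,r); print(c.round(3))
s=snap("scene","3")
crop(s,170,120,270,220,6,"l3.png")
E
```

```text
[ 0.4490763  -0.2586906   0.07869802] 1.115526114994641 [1.97580816 0.71699824 0.22082818] 0.27455963726990235
[-0.001 -0.005 -0.055 -0.023 -0.     0.   ]
[-0.001 -0.017 -0.11  -0.047 -0.     0.   ]
[-0.001 -0.037 -0.162 -0.071 -0.     0.   ]
[-0.001 -0.065 -0.211 -0.095 -0.     0.   ]
[-0.001 -0.1   -0.255 -0.119 -0.     0.   ]
```

View pics/l3.png

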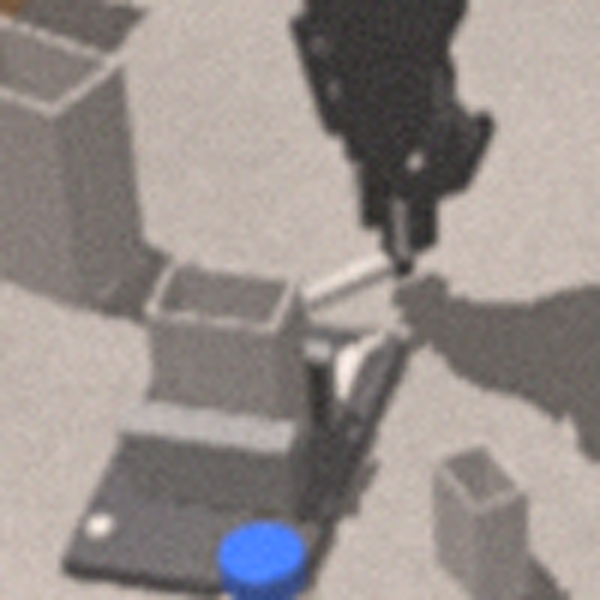

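Lever is following (force about 2 N); the rod now runs to the knob at (395,265) in the crop. Continue.

Call:
jog_arm:
  commands: [0,-0.005,-0.055,-0.023,0,0,-0.45,0,-0.017,-0.11,-0.047,0,0,-0.45,0,-0.037,-0.162,-0.071,0,0,-0.45,0,-0.065,-0.211,-0.095,0,0,-0.45,0,-0.08,-0.233,-0.107,0,0,-0.45]

```text
time_s: 4.3
eef_pos: [0.4424, -0.3072, 0.0781]
eef_rot: [-0.444, 0.551, -0.444, -0.55]
wrist_force: [1.4, 2.0, 1.0]
opening: 0.272
```

```bash
python3 go.py .4425,-.305,.079,1.784 .4442,-.312,.079,1.784 .446,-.319,.079,1.784; python3 - <<'E'
from h import *
s=snap("scene","4")
crop(s,170,120,270,220,6,"l4.png")
E
```

```text
t 4.3 p [ 0.4424 -0.3072  0.0781] yaw 1.783 op 0.272 F [1.4 2.  1. ] q [-0.83  0.33  1.82  0.    0.98 -2.61] xaxis [ 0.001 -0.    -1.   ]
.4425,-.305,.079,1.784 [-0.0044 -0.0027  0.0105 -0.0001 -0.0001  0.0001]
.4442,-.312,.079,1.784 [-0.0044 -0.0036 -0.0255 -0.0001 -0.0001  0.0001]
.446,-.319,.079,1.784 [-0.0044 -0.005  -0.0616 -0.0001 -0.0001  0.0001]
```

View pics/l4.png

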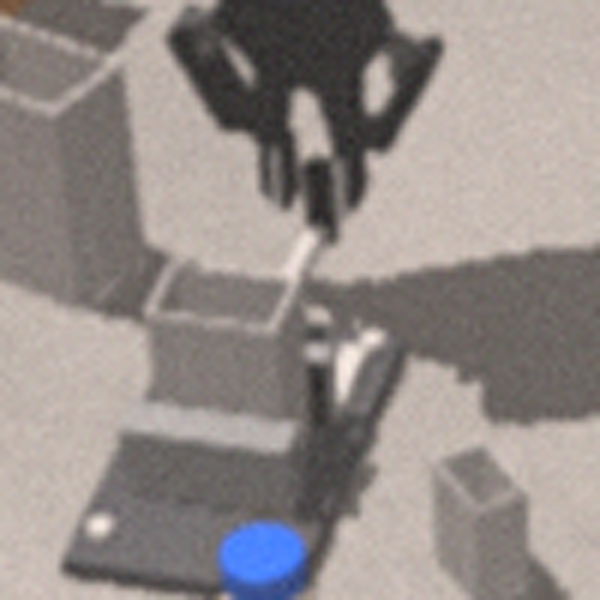

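Call:
jog_arm:
  commands: [0,-0.001,-0.015,0,0,0,-0.45,0,-0.002,-0.025,0,0,0,-0.45,0,-0.002,-0.025,0,0,0,-0.45]

```text
time_s: 4.72
eef_pos: [0.4434, -0.3116, 0.0774]
eef_rot: [-0.444, 0.55, -0.445, -0.55]
wrist_force: [0.1, 1.2, 0.1]
opening: 0.277
```

Call:
jog_arm:
  commands: [0,-0.001,-0.015,0,0,0,-0.45,0,-0.002,-0.03,0,0,0,-0.45,0,-0.002,-0.03,0,0,0,-0.45]

```text
time_s: 5.1
eef_pos: [0.4436, -0.3127, 0.0768]
eef_rot: [0.446, -0.547, 0.443, 0.554]
wrist_force: [-5.4, 18.5, 16.0]
opening: 0.275
```

Call:
jog_arm:
  commands: [0,0,0.025,0,0,0,-0.3,0,0,0.025,0,0,0,-0.3,-0.3,0,0.02,0,0,0,-0.3,-0.6,0,0.02,0,0,0,0,-0.9,0,0.02,0,0,0,1,-0.9,0,0.02,0,0,0,1]

```text
time_s: 5.85
eef_pos: [0.4466, -0.3165, 0.2638]
eef_rot: [-0.444, 0.554, -0.445, -0.546]
wrist_force: [0.0, 0.2, -0.3]
opening: 0.906
```

```bash
python3 go.py .507,.212,.255,-.2556 .507,.212,.255,1.32; python3 - <<'E'
from h import *
s=snap("scene","5")
crop(s,170,120,270,220,6,"l5.png")
E
```

```text
t 5.85 p [ 0.4466 -0.3165  0.2638] yaw 1.782 op 0.906 F [ 0.   0.2 -0.3] q [-0.83  0.1   1.68 -0.    1.35 -2.62] xaxis [ 0.008 -0.01  -1.   ]
.507,.212,.255,-.2556 [ 2.1100e-02 -8.5040e-01  2.5203e+00  3.2440e-01 -1.0000e-04  2.4000e-03]
.507,.212,.255,1.32 [ 2.1100e-02 -8.5040e-01  2.5203e+00  7.3600e-02 -1.5000e-03  1.4000e-03]
```

View pics/l5.png

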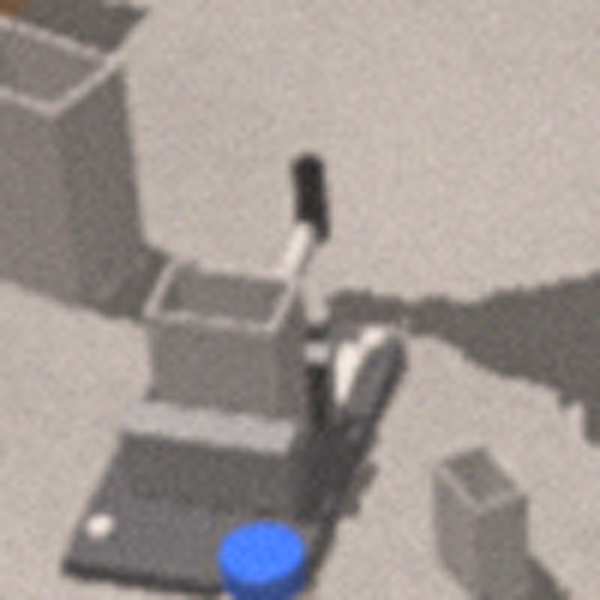

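Call:
jog_arm:
  commands: [0,-0.34,1,0.11,0,0,1,0,-0.34,1,0.11,0,0,1,0,-0.34,1,0.11,0,0,1,0,-0.34,1,0.11,0,0,1]

```text
time_s: 6.4
eef_pos: [0.4678, -0.1012, 0.2554]
eef_rot: [0.605, -0.365, 0.606, 0.367]
wrist_force: [0.3, -0.5, 0.3]
opening: 1.0
```

```bash
python3 go.py .507,.212,.255,-.2556
```

```text
t 6.4 p [ 0.4678 -0.1012  0.2554] yaw 1.087 op 1.0 F [ 0.3 -0.5  0.3] q [-0.46 -0.04  1.84  0.    1.34 -1.55] xaxis [-0.002  0.001 -1.   ]
.507,.212,.255,-.2556 [ 3.7000e-03  5.5430e-01  1.4777e+00  2.1370e-01 -3.0000e-04 -4.0000e-04]
```

Call:
jog_arm:
  commands: [0,0.37,0.99,0.14,0,0,1,0,0.37,0.99,0.14,0,0,1,0,0.37,0.99,0.14,0,0,1,0,0.37,0.99,0.14,0,0,1,0,0.37,0.99,0.14,0,0,1]

```text
time_s: 7.02
eef_pos: [0.4933, 0.109, 0.2553]
eef_rot: [0.701, -0.084, 0.703, 0.085]
wrist_force: [-0.2, 0.9, 0.3]
opening: 1.0
```

```bash
python3 go.py .506,.2142,.14,-.2556; python3 - <<'E'
from h import *
t=snap("top","6")
crop(t,315,190,395,285,6,"c6.png"); cv2.imwrite("pics/t6.png",t["frame"][:,:,::-1])
E
```

```text
t 7.02 p [0.4933 0.109  0.2553] yaw 0.239 op 1.0 F [-0.2  0.9  0.3] q [-0.02  0.03  1.78  0.    1.34 -0.26] xaxis [-0.003  0.001 -1.   ]
.506,.2142,.14,-.2556 [ 5.765e-01  4.954e-01  1.881e-01  7.880e-02 -5.000e-04 -1.000e-04]
```

View pics/c6.png

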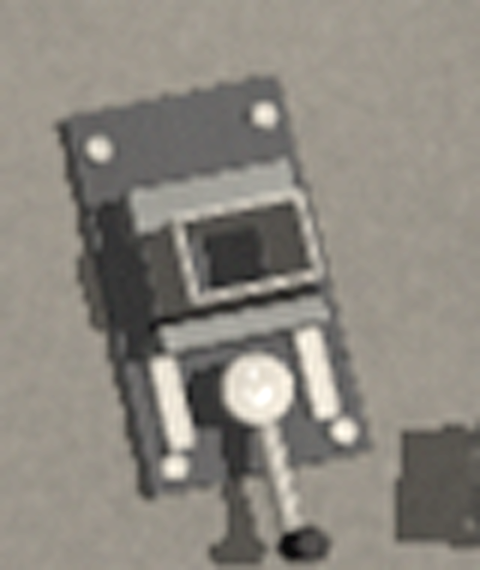

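View pics/t6.png

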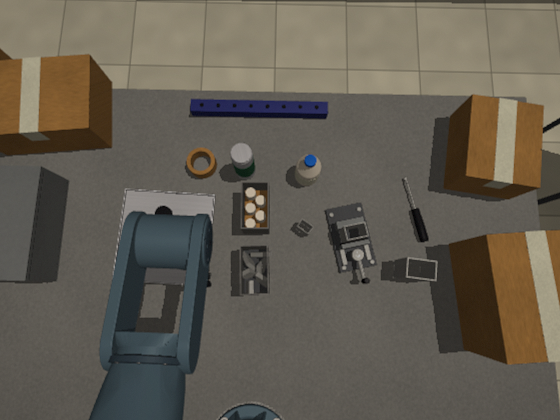

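```bash
python3 - <<'E' 2>&1 | grep -v foot
from h import *
t=load("top6")
k=back(t,np.array([[118,443],[307,541]])/6+[314.5,189.5],.082)[:,:2]; print(k)
# both at radius .075 about pivot: angle subtended
d=np.linalg.norm(k[1]-k[0]); print("chord",d,"swing",2*np.arcsin(d/.15))
for yw in(.224,.238):
  for o in((.5721,-.2784),(.577,-.2788)):
    P=np.array(o)-.06*np.array([np.cos(yw),np.sin(yw)]); v=k-P; print(np.arctan2(v[:,1],v[:,0])%(2*np.pi)-yw-np.pi/2)
E
```

```text
[[ 0.49001984 -0.22058942]
 [ 0.44783772 -0.30537257]]
chord 0.09469696348980772 swing 1.3664904060967529
[0.0960585  1.55138156]
[0.15486363 1.53208544]
[0.08107264 1.52488371]
[0.13927359 1.50642028]
```

Call:
jog_arm:
  commands: [0.3,0.495,0.188,0.079,0,0,1,0.576,0.495,0.188,0.079,0,0,1,0.576,0.495,0.188,0.079,0,0,1,0.576,0.495,0.188,0.079,0,0,1,0.576,0.495,0.188,0.079,0,0,1]

```text
time_s: 7.7
eef_pos: [0.5073, 0.2105, 0.1423]
eef_rot: [0.702, 0.089, 0.701, -0.089]
wrist_force: [-0.0, 0.3, 0.4]
opening: 1.003
```

```bash
python3 go.py .506,.2142,.036,-.2556; python3 - <<'E'
from h import *
s=snap("scene","7")
crop(s,350,150,470,270,5,"g7.png")
E
```

```text
t 7.7 p [0.5073 0.2105 0.1423] yaw -0.252 op 1.003 F [-0.   0.3  0.4] q [ 0.18  0.26  1.77 -0.    1.12  0.43] xaxis [-0. -0. -1.]
.506,.2142,.036,-.2556 [ 5.314e-01  1.650e-02 -1.100e-02  6.000e-04  0.000e+00  1.000e-04]
```

View pics/g7.png

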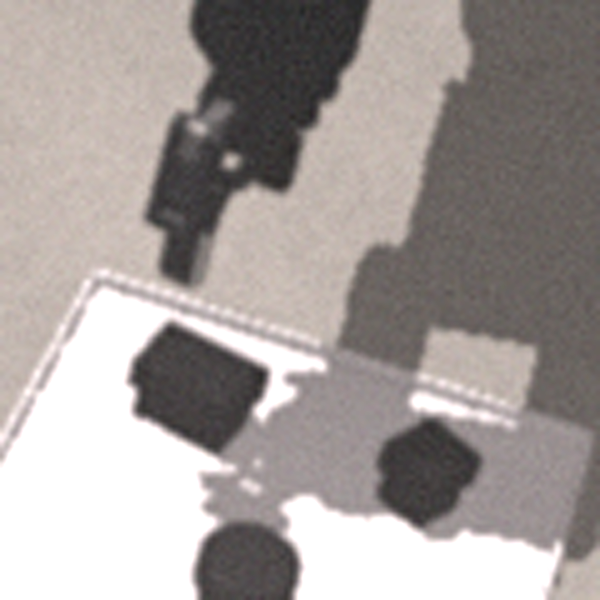

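```bash
python3 - <<'E'
from h import *
s=load("scene7"); c,sn=np.cos(-.252),np.sin(-.252)
P=[[.5073+d*c,.2105+d*sn,z] for d in(.0425,-.0425,.0475) for z in(.117,.13)]
print((proj(s,P)-[350,150]+.5)*5)
E
```

```text
[[176.9733449  295.83672229]
 [181.64119105 275.61887496]
 [260.44448996 207.69283001]
 [265.53199727 187.66913312]
 [171.83828859 301.25924106]
 [176.47857685 281.03127481]]
```

Call:
jog_arm:
  commands: [0.2,0.016,-0.01,0,0,0,1,0.4,0.016,-0.01,0,0,0,1,0.53,0.016,-0.01,0,0,0,1,0.547,0.016,-0.01,0,0,0,1,0.547,0.016,-0.01,0,0,0,1]

```text
time_s: 8.38
eef_pos: [0.5073, 0.2146, 0.0343]
eef_rot: [0.702, 0.09, 0.701, -0.09]
wrist_force: [0.2, 0.2, 0.4]
opening: 1.003
```

```bash
python3 go.py .506,.2142,.033,-.2556; python3 - <<'E'
from h import *
s=snap("scene","8"); 
crop(s,350,150,470,270,5,"g8.png")
E
```

```text
t 8.38 p [0.5073 0.2146 0.0343] yaw -0.255 op 1.003 F [0.2 0.2 0.4] q [ 0.18  0.43  1.8  -0.    0.91  0.44] xaxis [ 0.002  0.    -1.   ]
.506,.2142,.033,-.2556 [ 0.0066 -0.0033 -0.0057  0.0001  0.0004 -0.0002]
```

View pics/g8.png

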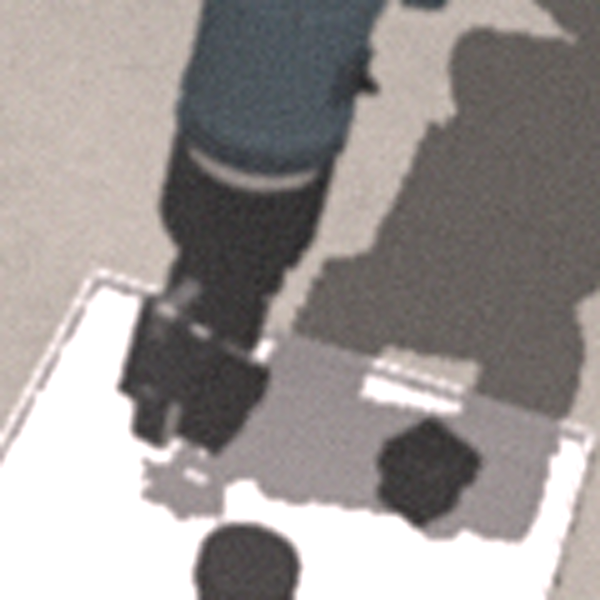

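Call:
jog_arm:
  commands: [0.004,0,0,0,0,0,-1,0.004,0,0,0,0,0,-1,0.004,0,0,0,0,0,-1,0.004,0,0,0,0,0,-1,0.004,0,0,0,0,0,-1,0.004,0,0,0,0,0,-1,0.004,0,0,0,0,0,-1,0.004,0,0,0,0,0,-1]

```text
time_s: 9.43
eef_pos: [0.5064, 0.2151, 0.0327]
eef_rot: [0.702, 0.09, 0.701, -0.09]
wrist_force: [-1.1, -0.1, 5.9]
opening: 0.465
```

Call:
jog_arm:
  commands: [-0.2,0,0,0,0,0,-1,-0.5,0,0,0,0,0,-1,-0.8,0,0,0,0,0,-1,-1,0,0,0,0,0,-1,-1,0,0,0,0,0,-1]

```text
time_s: 10.05
eef_pos: [0.5079, 0.2154, 0.2359]
eef_rot: [0.704, 0.091, 0.699, -0.089]
wrist_force: [-0.8, 1.1, -1.8]
opening: 0.457
```

```bash
python3 go.py .577,-.2788,.25,.238; python3 - <<'E'
from h import *
s=snap("scene","9"); 
crop(s,350,100,470,220,5,"g9.png")
E
```

```text
t 10.05 p [0.5079 0.2154 0.2359] yaw -0.255 op 0.457 F [-0.8  1.1 -1.8] q [ 0.19  0.14  1.69 -0.    1.3   0.44] xaxis [ 0.007  0.001 -1.   ]
.577,-.2788,.25,.238 [-7.140e-02 -2.304e+00  9.573e-01 -7.840e-02  1.200e-03 -2.000e-04]
```

View pics/g9.png

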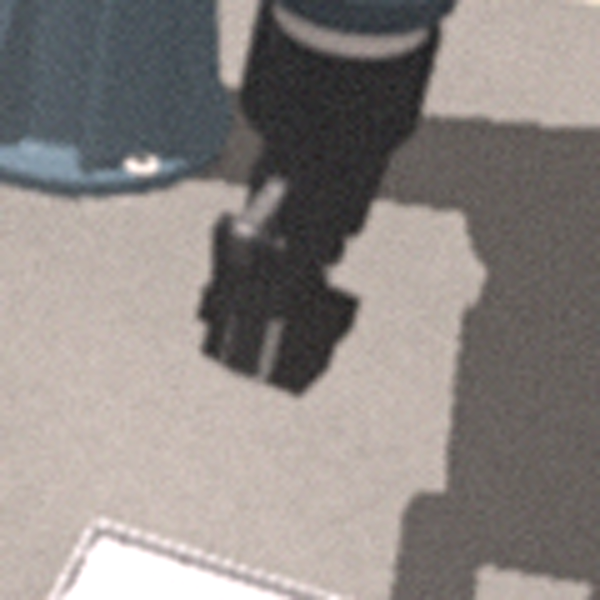

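Call:
jog_arm:
  commands: [0,-0.2,0.08,0,0,0,-1,0,-0.45,0.19,0,0,0,-1,0,-0.7,0.29,0,0,0,-1,0,-0.95,0.4,0,0,0,-1,0,-1,0.42,0,0,0,-1]

```text
time_s: 10.72
eef_pos: [0.5358, -0.0026, 0.2295]
eef_rot: [0.7, 0.091, 0.703, -0.091]
wrist_force: [0.2, 0.8, -1.2]
opening: 0.461
```

Call:
jog_arm:
  commands: [0,-0.25,0.1,-0.01,0,0,-1,0,-0.5,0.2,-0.02,0,0,-1,0,-0.75,0.3,-0.04,0,0,-1,0,-0.9,0.38,-0.06,0,0,-1,0,-1,0.42,-0.078,0,0,-1,0,-1,0.42,-0.078,0,0,-1]

```text
time_s: 11.48
eef_pos: [0.5669, -0.2147, 0.2297]
eef_rot: [0.701, -0.081, 0.703, 0.083]
wrist_force: [0.9, 0.2, -0.7]
opening: 0.463
```

```bash
python3 go.py .577,-.2788,.2,.238
```

```text
t 11.48 p [ 0.5669 -0.2147  0.2297] yaw 0.233 op 0.463 F [ 0.9  0.2 -0.7] q [-0.56  0.27  1.55  0.    1.32 -0.79] xaxis [-0.003  0.002 -1.   ]
.577,-.2788,.2,.238 [ 0.1478 -0.324  -0.0248 -0.0007 -0.0004 -0.0004]
```

Call:
jog_arm:
  commands: [0.08,-0.16,-0.012,0,0,0,-1,0.148,-0.324,-0.025,0,0,0,-1,0.148,-0.324,-0.025,0,0,0,-1,0.148,-0.324,-0.025,0,0,0,-1]

```text
time_s: 11.98
eef_pos: [0.5776, -0.2769, 0.2015]
eef_rot: [0.702, -0.082, 0.703, 0.084]
wrist_force: [0.6, 0.5, -0.6]
opening: 0.461
```

```bash
python3 go.py .577,-.2788,.1417,.238; python3 - <<'E'
from h import *
s=snap("scene","10");t=snap("top","10")
crop(s,170,110,250,185,8,"h10.png");crop(t,310,180,400,280,6,"h10t.png")
E
```

```text
t 11.98 p [ 0.5776 -0.2769  0.2015] yaw 0.235 op 0.461 F [ 0.6  0.5 -0.6] q [-0.63  0.37  1.48  0.    1.29 -0.87] xaxis [-0.001  0.002 -1.   ]
.577,-.2788,.1417,.238 [ 2.992e-01 -9.200e-03 -5.000e-03 -5.000e-04 -1.000e-04 -3.000e-04]
```

View pics/h10.png

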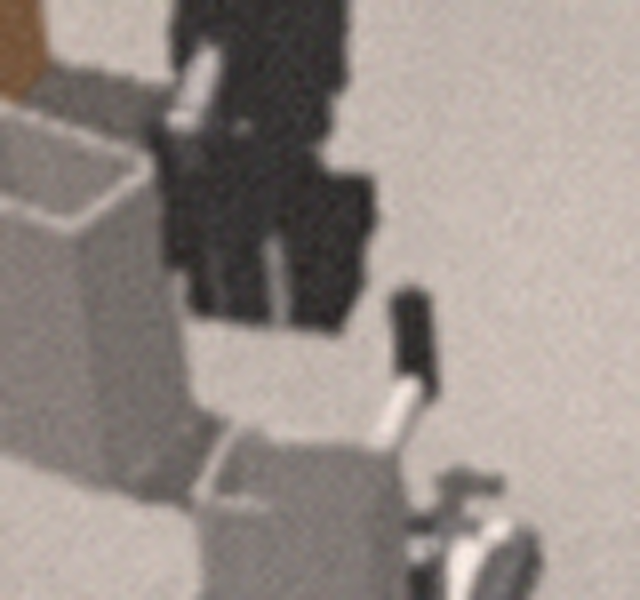

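View pics/h10t.png

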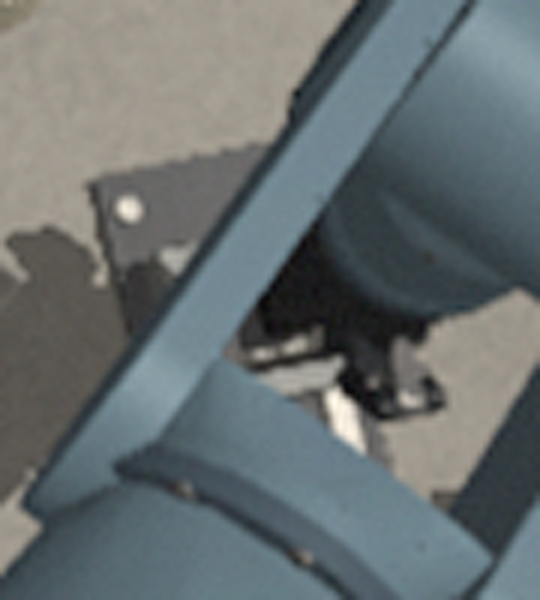

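```bash
python3 - <<'E'
from h import *
s5=load("scene5"); s=load("scene10")
def big(c,x0,y0,x1,y1,f,name,L=()):
    g=cv2.resize(c["frame"][y0:y1,x0:x1,::-1],None,fx=f,fy=f,interpolation=cv2.INTER_CUBIC).astype(float)
    g=np.clip((g-20)*2.2,0,255).astype(np.uint8)
    for P,col in L:
        p=((proj(c,P)-[x0,y0]+.5)*f).astype(int); cv2.polylines(g,[p],True,col,1)
    cv2.imwrite("pics/"+name,g)
big(s5,190,158,226,190,16,"q5.png")
px,py,pz=.5776,-.2769,.2015; a=.235; zb=pz-.0297
big(s,185,120,225,160,14,"q10.png",[(rect(px,py,zb,a,.031,.051),(255,0,0)),(rect(px,py,zb+.022,a,.04,.06),(0,255,0)),(rect(px,py,zb+.04,a,.04,.06),(0,0,255))])
E
```

```text
(no output)
```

View pics/q5.png

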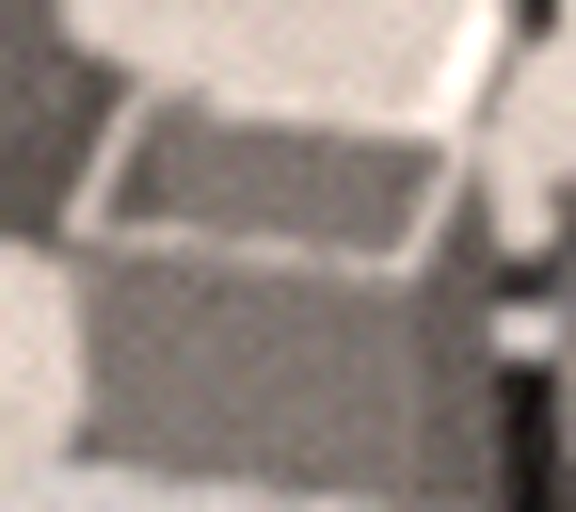

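View pics/q10.png

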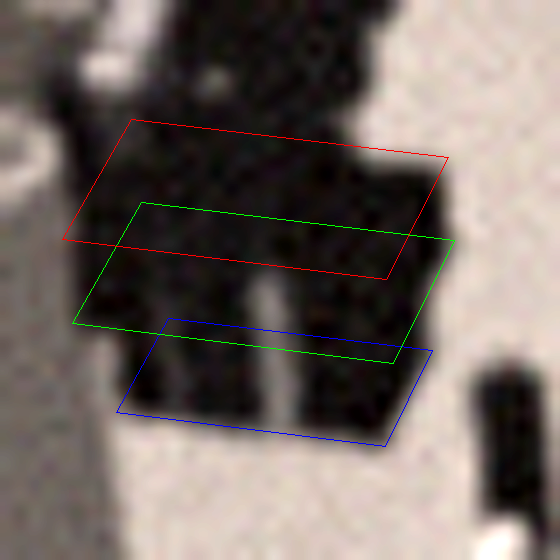

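```bash
python3 - <<'E' 2>&1 | tail -8
src=open('fit.py').read(); exec(src[:src.index('tt=corners')])
s5=load("scene5"); t6=load("top6")
ps=corners([(408,272),(472,150),(142,85),(63,236)],190,158,16)
r=fitrect([(s5,ps)],0.102,.04,.06,[.57,-.27,.2]); print("scene",r.x.round(4),r.fun.round(2))
tt=corners([(178,221),(198,306),(326,276),(303,194)],315,190,6)
r=fitrect([(t6,tt)],0.102,.04,.06,[.57,-.27,.2]); print("top",r.x.round(4),r.fun.round(2))
# foot bottom front edge in scene10
s=load("scene10"); pf=corners([(385,441),(122,408)],185,120,14)
zb=.2015-.0297
f=lambda p:(proj(s,np.array(rect(p[0],p[1],zb,.235,.031,.051))[[0,3]])-pf).ravel()
r=least_squares(f,[.57,-.27]); print("foot",r.x.round(4),r.fun.round(2))
E
```

```text
scene [ 0.5803 -0.275   0.2116] [-0.05  0.66  0.42 -0.69 -0.19  0.29 -0.18 -0.3 ]
top [ 0.577  -0.2788  0.238 ] [-0.31 -0.07  0.03  0.09  0.13  0.28  0.15 -0.3 ]
foot [ 0.576  -0.2773] [ 0.19  0.02 -0.2  -0.03]
```

```bash
python3 go.py .580,-.276,.145,.235
```

```text
t 12.08 p [ 0.578  -0.2771  0.2025] yaw 0.236 op 0.46 F [-0.1  0.4 -2.3] q [-0.63  0.37  1.48  0.    1.29 -0.87] xaxis [ 0.  0. -1.]
.580,-.276,.145,.235 [ 2.874e-01  2.900e-03  1.100e-02  2.000e-04  0.000e+00 -1.000e-04]
```

Call:
jog_arm:
  commands: [0.1,0.003,0.011,0,0,0,-1,0.2,0.003,0.011,0,0,0,-1,0.26,0.003,0.011,0,0,0,-1,0.287,0.003,0.011,0,0,0,-1,0.287,0.003,0.011,0,0,0,-1,0.287,0.003,0.011,0,0,0,-1]

```text
time_s: 12.82
eef_pos: [0.5802, -0.278, 0.1456]
eef_rot: [0.703, -0.083, 0.702, 0.083]
wrist_force: [0.6, -0.5, -1.3]
opening: 0.459
```

```bash
python3 go.py .580,-.276,.1425,.235; python3 - <<'E'
from h import *
s=snap("scene","11"); o=__import__("bench").ctrl.get_obs()
px,py,pz=o["eef_pos"]; a=yaw(q(o["eef_rot"])); zb=pz-.0297
def big(c,x0,y0,x1,y1,f,name,L=()):
    g=cv2.resize(c["frame"][y0:y1,x0:x1,::-1],None,fx=f,fy=f,interpolation=cv2.INTER_CUBIC).astype(float)
    g=np.clip((g-20)*2.2,0,255).astype(np.uint8)
    for P,col in L:
        p=((proj(c,P)-[x0,y0]+.5)*f).astype(int); cv2.polylines(g,[p],True,col,1)
    cv2.imwrite("pics/"+name,g)
L=[(rect(px,py,zb,a,.031,.051),(255,0,0)),(rect(px,py,zb+.022,a,.04,.06),(0,255,0)),(rect(px,py,.102,a,.04,.06),(0,0,255)),(rect(px,py,.055,a,.04,.06),(0,0,255))]
big(s,187,140,229,188,12,"q11.png"); big(s,187,140,229,188,12,"q11m.png",L)
E
```

```text
t 12.82 p [ 0.5802 -0.278   0.1456] yaw 0.235 op 0.459 F [ 0.6 -0.5 -1.3] q [-0.63  0.44  1.51  0.    1.19 -0.87] xaxis [ 0.001 -0.001 -1.   ]
.580,-.276,.1425,.235 [0.0155 0.01   0.0014 0.     0.0001 0.0002]
```

View pics/q11.png

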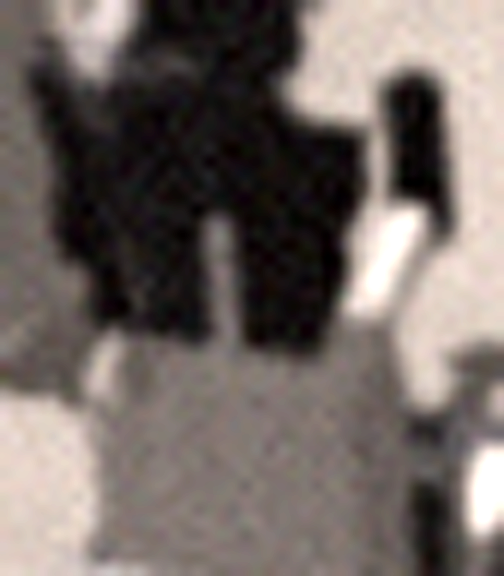

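View pics/q11m.png

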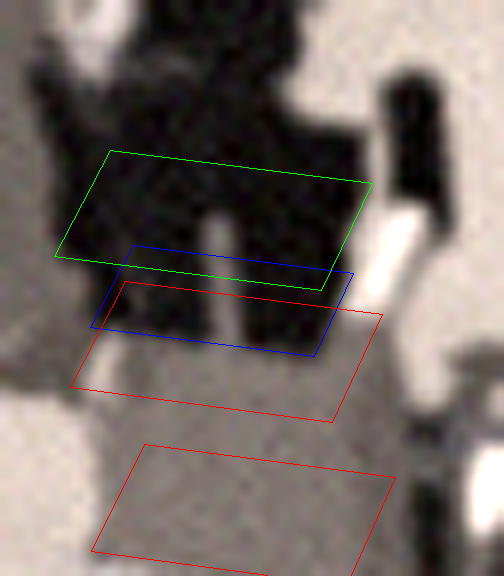

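```bash
python3 go.py .5797,-.2768,.142,.236
```

```text
t 12.88 p [ 0.5802 -0.278   0.1457] yaw 0.235 op 0.461 F [ 0.5  0.3 -0.3] q [-0.63  0.44  1.51 -0.    1.19 -0.87] xaxis [ 0.001 -0.001 -1.   ]
.5797,-.2768,.142,.236 [ 0.0185  0.0066 -0.0009 -0.0002  0.0001  0.0002]
```

Call:
jog_arm:
  commands: [0.01,0.0065,-0.001,0,0,0,-1,0.018,0.0065,-0.001,0,0,0,-1,0.018,0.0065,-0.001,0,0,0,-1,0.018,0.0065,-0.001,0,0,0,-1,0.018,0.0065,-0.001,0,0,0,-1,0.018,0.0065,-0.001,0,0,0,-1]

```text
time_s: 13.62
eef_pos: [0.5793, -0.2764, 0.1413]
eef_rot: [0.702, -0.083, 0.702, 0.083]
wrist_force: [-0.6, -0.4, -0.8]
opening: 0.46
```

```bash
python3 go.py; python3 - <<'E'
from h import *
s=snap("scene","12"); o=__import__("bench").ctrl.get_obs(); s5=load("scene5")
px,py,pz=o["eef_pos"]; a=yaw(q(o["eef_rot"])); zb=pz-.0297
# joint fit with common bias: edge picks on profile lines
g=lambda c,y:c["frame"][y,186:232].mean(1).astype(int)
for y in(158,162,165,170,174,178): print(y,"now",g(s,y)); 
for y in(170,174,178): print(y,"s5",g(s5,y))
im=s["frame"][135:195,175:245,::-1]; im=cv2.resize(im,None,fx=10,fy=10,interpolation=cv2.INTER_CUBIC); cv2.imwrite("pics/q12.png",np.clip((im.astype(float)-10)*1.7,0,255).astype(np.uint8))
E
```

```text
t 13.62 p [ 0.5793 -0.2764  0.1413] yaw 0.235 op 0.46 F [-0.6 -0.4 -0.8] q [-0.63  0.44  1.52 -0.    1.18 -0.86] xaxis [ 0. -0. -1.]
158 now [ 72  63  71  67  67  64  44  30  30  26  31  26  33  34  30  29  27  22
  29  31  31  27  25  28  33  27  29  28  27  27  22  43  97 128 146 128
  90  45  57 107 121 118 116 117 121 118]
162 now [ 69  67  69  64  69  66  51  35  30  24  22  28  36  38  34  29  25  30
  36  71  77  49  25  24  30  23  25  25  26  25  52 119 144 135 109  89
 101 120 118 120 119 120 117 123 118 120]
165 now [ 70  65  65  68  65  65  64  58  60  43  28  23  30  37  34  31  29  28
  33  58  70  53  37  27  24  25  26  27  22  30  72 111 117 100  97 109
 114 116 117 114 120 113 118 117 117 118]
170 now [ 69  60  60  62  59  59  59  63  81 107  89  66  63  62  71  70  65  66
  67  71  77  66  52  51  45  41  40  39  60  73  77  72  66  64  89 111
 118 112  87  70  56  60  61  62  63  60]
174 now [119 118 119 116 119 115 103  93  88  76  75  72  71  72  76  77  76  76
  71  75  72  77  73  74  74  72  71  71  75  69  68  64  62  64  63  61
  61  57  59  62  65  73  94 103 107 115]
178 now [119 119 116 117 118 123 117 118 107  87  73  76  76  77  77  74  77  75
  77  75  74  75  73  75  75  72  75  80  75  73  68  62  66  64  65  62
  61  61  54  71 108 140 144 139 125  97]
170 s5 [ 65  64  60  59  61  60  61  63  85 105  90  67  62  63  68  76  75  73
  74  74  75  77  74  74  74  74  72  74  69  79  91 104  87  69  86 107
 114 109  85  67  58  57  59  63  59  60]
174 s5 [116 119 119 114 112 109 100  94  85  79  75  78  73  72  76  79  79  82
  85  88  92  95  91  92  87  96 101  97 107 109  87  71  63  57  63  59
  61  61  53  64  66  70  73  78  86 102]
178 s5 [116 116 116 116 116 117 115 116 104  83  75  75  71  74  77  73  74  74
  74  73  75  74  71  73  73  69  73  72  74  71  61  65  61  65  76 105
 114 115 102  81 110 137 145 133 124  97]
```

View pics/q12.png

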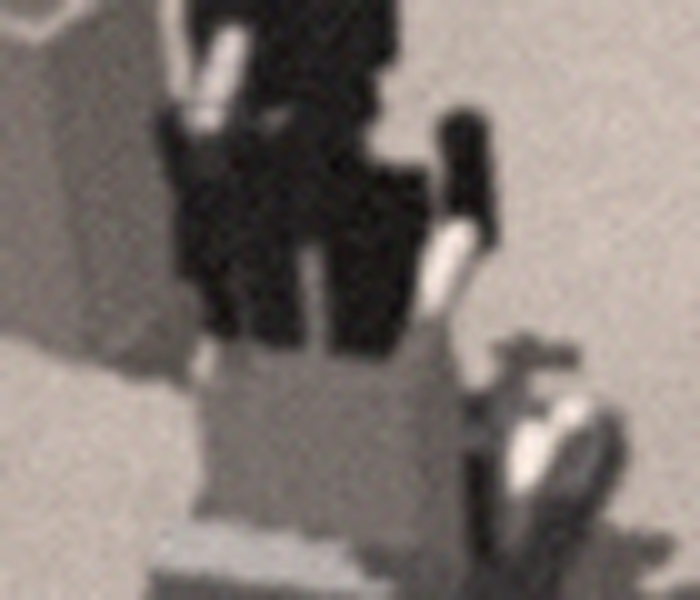

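```bash
python3 - <<'E'
from h import *
s=load("scene12"); px,py,a=.5793,-.2764,.236; zb=.1413-.0297
T=np.array(rect(px,py,.102,a,.04,.06)); 
def colat(P,Q,row):
    u=proj(s,[P,Q]); return u[0,0]+(row-u[0,1])/(u[1,1]-u[0,1])*(u[1,0]-u[0,0])
d=np.array([0,0,-.04])
for n,i,obs in(("FL",3,{178:194.5,174:193.5}),("FR",0,{178:215.9,})):
    for row,c in obs.items(): print("tube",n,row,colat(T[i],T[i]+d,row).round(2),c)
print("rim corners FR,BR,BL,FL",proj(s,T).round(2).tolist())
F=np.array(rect(px,py,zb,a,.031,.051)); H=np.array(rect(px,py,zb+.022,a,.04,.06)); print("plug",proj(s,F).round(2).tolist()); print("plug FL@165",colat(F[3],F[3]-d/2,165).round(2),"plug BR@162",colat(F[1],F[1]-d/2,162).round(2),"head",proj(s,H).round(2).tolist(), "head BR@155",colat(H[1],H[1]-d/2,155))
print(s["frame"][154:157,186:232].mean(2).astype(int))
print("per mm x,y:",(proj(s,[[px+.001,py,.1]])-proj(s,[[px,py,.1]])),(proj(s,[[px,py+.001,.1]])-proj(s,[[px,py,.1]])))
print("cols 196,204,210 rows160-180 now/s5"); s5=load("scene5")
for c in(199,204,210): print(c,s["frame"][160:180,c].mean(1).astype(int),s5["frame"][160:180,c].mean(1).astype(int))
def rowat(P,Q,col): 
    u=proj(s,[P,Q]); return u[0,1]+(col-u[0,0])/(u[1,0]-u[0,0])*(u[1,1]-u[0,1])
for c in(199,204,210): print(c,"rim front out",rowat(T[0],T[3],c),"rim back out",rowat(T[1],T[2],c),"plug bottom",rowat(F[0],F[3],c))
E
```

```text
tube FL 178 193.87 194.5
tube FL 174 193.37 193.5
tube FR 178 215.22 215.9
rim corners FR,BR,BL,FL [[214.94, 174.67], [219.05, 165.66], [197.67, 162.91], [193.09, 171.79]]
plug [[213.51, 170.54], [216.74, 163.58], [198.44, 161.23], [194.9, 168.11]]
plug FL@165 194.52 plug BR@162 216.62 head [[214.11, 165.07], [218.31, 156.13], [196.58, 153.39], [191.9, 162.21]] head BR@155 218.2193548240383
[[ 65  66  66  68  66  63  45  32  24  30  30  25  29  29  26  29  29  22
   31  31  32  26  26  27  29  22  29  28  24  28  32  37  60  44  26  23
   23  34  67 108 118 119 119 121 122 122]
 [ 67  66  70  66  68  62  50  26  27  31  26  29  30  28  24  33  29  27
   30  33  27  30  28  27  24  19  28  29  27  21  21  31  52  47  23  28
   21  32  66 110 119 122 117 120 118 120]
 [ 66  64  68  71  67  64  44  30  26  23  28  27  31  29  33  28  28  26
   29  28  28  25  27  27  24  28  20  24  26  27  24  26  54  57  51  51
   36  31  66 107 118 118 117 122 119 119]]
per mm x,y: [[-0.18969236  0.20673782]] [[0.32446977 0.09795635]]
cols 196,204,210 rows160-180 now/s5
199 [31 29 38 33 37 37 42 42 47 59 62 65 70 75 72 76 75 75 77 75] [114 116 105 102  90  78  73  66  64  62  63  73  96  89  72  72  75  74
  74  75]
204 [41 41 36 36 38 33 30 36 30 40 67 75 74 75 71 78 73 74 77 72] [116 116 113 118 114  96  76  72  73  78  74  77  79  91  85  75  73  77
  74  73]
210 [23 26 30 24 30 24 23 26 28 29 45 66 74 77 74 74 71 76 75 74] [113 114 110 112 114 104  81  77  75  76  74  77  75  85  87  81  74  73
  73  76]
199 rim front out 172.57111683134215 rim back out 163.07624626622402 plug bottom 168.64580083759682
204 rim front out 173.22931058198316 rim back out 163.72040362814093 plug bottom 169.29819174334645
210 rim front out 174.01914308275238 rim back out 164.49339246244122 plug bottom 170.08106083024603
```

The foot is centred to within about 1.5 mm by both cameras, about 9.6 mm above the rim, and vertical. The knob is still at its stop in the last picture. I'll hand in.

```bash
python3 go.py; python3 -c "
from bench import ctrl
print(ctrl.hand_in())"
```

```text
t 13.68 p [ 0.5793 -0.2764  0.1413] yaw 0.235 op 0.463 F [ 0.5  0.2 -0.7] q [-0.63  0.44  1.52  0.    1.18 -0.86] xaxis [ 0. -0. -1.]
the job is handed in; nothing more can be done
None
```

I swung the cam lever round to its stop, picked the oblong foot from the tray and carried it over the bins. I handed in at about 13.7 s with the foot still gripped above the tube; no verdict was reported.

- **Lever:** the wrist force rose to about 18 N at the end of the swing. The top picture puts the lever at 1.51 to 1.55 rad. I couldn't measure the jaw's pressure on the tube directly; the picture shows the moving jaw closed up towards it.
- **Foot:** the gripper opening is 0.46 (39 mm), which matches the 40 mm head. The plug underside is about 9.6 mm above the rim, worked out from the arm height at the grasp. The tool is vertical, and its yaw of 0.235 rad compares with 0.238 rad for the tube from the top camera (the scene camera read 0.21).
- **Centring:** the cameras disagree by about 3 to 4 mm. The scene camera puts the tube about 1.6 mm from the foot's position, in +x and +y. The top camera puts it about 2 to 3 mm away on the opposite side, in −x and −y. I held the foot in between, which should be within the 6 mm limit.
- **Rest of the table:** I saw nothing else moved in the pictures, but I did not photograph the tray again after lifting the foot.

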